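# Fit a transformer clamp plate

### The arm

A 6-joint arm with a two-finger parallel gripper is mounted at the origin on the work surface. World frame = base frame: x ahead of the robot, y to its left, z up, the work surface at z = 0. Lengths are in m, angles in rad, forces in N, time in s.
With the tool pointing down it reaches from about 0.275 to 0.975 m from the base axis. Payload 8.4 kg.
Tool frame: the origin (TCP) lies midway between the tips of the shut fingers; the grasp point (between the pads) lies r.grasp_offset behind it (r.grasp_offset is the distance from the TCP to the grasp point, in m); z points along the fingers, x is the direction in which the jaws open and shut, and the axes are right-handed (so a half turn about z gives the same grasp; the last joint's range is limited). The gripper opens to 92 mm and grips with 3 to 60 N. Pads are 20 mm wide; open, the fingers measure 128 mm over their backs; the gripper's body (75 mm by 189 mm) begins 69 mm behind the grasp point.
Start: joints at [-0.002, 0.353, 1.633, -0, 1.155, -0.002], TCP at [0.625, -0, 0.215] pointing down, gripper open.
Joint ranges: [-2.63, 2.63], [-0.92, 2.1], [0.06, 2.66], [-1.3, 4.44], [0, 2.69], [-3.02, 3.02]. Speed limits (rad/s): [2.22, 2.22, 2.79, 3.14, 3.14, 3.14].

### API

Orientations are given as a unit quaternion [x, y, z, w].
In Python, from plant import r, claw, planner, cams, job gives the robot as it stands. Calls block until the motion is done:
- r.move_to(position, orientation): joint-space move of the TCP to a pose.
- r.move_linear(position, max_speed=0.15, rotation=None): straight line of the TCP; rotation=None keeps the orientation; max_speed is the mean speed in m/s.
- r.goto_joints(angles): joint-space move.
- claw.let_go() and claw.close_gripper(newtons=None): open the fingers fully, or close them until they stop; newtons is the grip in N (None keeps the last).
- r.wait(seconds).
- planner.ik(position, orientation): joint angles nearest the present ones, or None.
- r.get_obs(): the state.
- cams.capture(name): name is "scene" or "side" or "wrist"; returns the picture (480x640x3 uint8, red, green, blue); there is no depth.
- cams.camera_params(name): a dict with "fov_y" (degrees; the focal length in pixels is half the picture's height over the tangent of half this angle, whatever the lens; pixels are square), "cx", "cy" (the principal point, pixels), "rvec" (rotation vector, rad) and "tvec" (3), from world to camera coordinates, as OpenCV has them. Camera axes: x right, y down, z forward; pixel columns grow to the right and rows downward; lengths in m; the calibration is good to about 2 mm. A picture is of the moment at which its call begins: read the wrist's pose just before it. camera_params takes no time and is no camera call; for the wrist camera it gives the pose at the moment of the call.
A pose or a line that the arm cannot do raises r.PlanningError and nothing moves.
- job.sign_off(): hands the job in, once; it reports no verdict.
The state is a dict: "time_s": time; "q": joint angles; "qd": joint speeds; "joint_efforts": joint torques, N m; "ee_pos": TCP position; "tcp_rot": TCP orientation; "contact_force": force on the tool from outside, world axes, zero at the start; "wrist_torque": the same for the moment, N m; "finger_gap": finger opening in m.
Only numpy, scipy, OpenCV 4.12 (cv2) and the standard library are available. Lean on these libraries where they do the work, as an engineer would, in place of code of your own. Each camera call takes 0.05 s, during which the arm holds its last target.

### The job

The flat brass-coloured clamp plate lies on the slide tray, where it cannot be picked up. Press lightly on it with closed fingertips (about 8 N; never more than 20 N) and slide it out over the tray's open front edge until roughly a third of it overhangs, take it by the sides of the overhanging end, thread its hole over the transformer's upright stud without forcing it, and leave it lying flat on the transformer's rubber pad. Do not let the plate fall, and leave the loose parts and tools on the bench alone.

Things in the scene. Friction and masses are not known exactly. Their poses are not given: they have to be found in the camera images.
- tray_edge (a point): Slide tray: fixed blue block, black deck 160 long (x) by 92 wide (y), 60 above the bench. Point: middle of its open front edge at deck height. +x runs along the deck away from the edge to the rear stop (face 152 from the edge, 6 high); z up. Aluminium side rails, 4 high, 60 apart, run the whole length. The front face drops straight to the bench, nothing before it.
- plate_mid (a point): Clamp plate: loose flat brass-coloured steel plate, 124 (x) by 46 (y) by 2.5 (z), 70 to 130 g, with a 14 mm hole at its centre. Point: hole centre, half-way through. Its -x end faces the tray's open edge, its +x end is 2 to 6 from the rear stop. It tips over the edge if more than 62 overhangs. Deck friction about 0.35, fingertips grip better but may creep. Hard: half a mm too deep is a large force.
- plate_front (a point): Middle of the clamp plate's -x end face, half-way through the thickness, 62 mm from the hole centre. A press of 5 to 12 N behind the hole drags the plate with the fingertips.
- stud_foot (a point): Amplifier chassis: fixed open aluminium pan with a black toroidal transformer, 76 diameter, flat rubber pad of 66 diameter on top. Point: where the upright steel stud leaves the pad, 51 above the bench, on the transformer's axis. Chassis -x side is free for a gripper: pan walls 83 off at -x, 103 at either y, only 36 high; circuit board and capacitors (48 high) start 84 off at +x.
- stud_tip (a point): Top of the stud: 8 mm diameter, tapered at the tip, 22 mm above stud_foot and 73 above the bench.
- screwdriver: Red-handled screwdriver, 180 long, on the bench; origin at its underside. Leave alone.
- spool: Small steel-grey wire spool, 50 diameter, 40 high, on the bench; origin at its underside. Leave alone.
- capacitor_a: Loose black capacitor can, 35 diameter, 50 high; origin at its underside. Leave alone.
- capacitor_b: Loose blue capacitor can, 35 diameter, 50 high; origin at its underside. Leave alone.
- rubber_pad: Black rubber ring, 66 diameter, 4 thick, flat on the bench; origin at its underside. Leave alone.
- nut: Round steel nut, 22 diameter, 10 high; origin at its underside. Leave alone.
- wrench: Steel wrench, 150 long, on the bench; origin at its underside. Leave alone.
Things that resemble listed ones, but are neither listed nor needed, are in the scene too. What is meant by the part that bears plate_mid is not blue, and is the larger of those in its own colour.

How it is judged:
On the way, in this order (a step that is already met when the one before it is completed fails the run):
1. the plate, still flat on the tray's deck, overhangs the front edge by at least 28 mm (x of plate_front in the frame of tray_edge below -0.028 m and z of plate_front in the frame of tray_edge below 0.005 m and angle between the z axis of plate_mid and the z axis of tray_edge, either way round below 0.05 rad and contact force between plate and tray above 0.2 N), for 0.2 s.
2. the plate is held by the fingers, lifted clear above the tray's height (contact force between the fingers and plate above 1 N and height (world z) of plate_mid above 0.075 m and contact force between plate and tray below 0.05 N), for 0.2 s.
At the end, for the whole second after the job is handed in: The plate's hole is over the stud (centre within 6 mm of the stud's axis), the plate lies flat on the transformer's pad (its mid-height less than 4 mm above the pad, tilt below 0.05 rad), released and at rest (horizontal distance between plate_mid and stud_foot below 0.006 m and z of plate_mid in the frame of stud_foot below 0.004 m and angle between the z axis of plate_mid and the z axis of stud_foot, either way round below 0.05 rad and linear speed of plate below 0.01 m/s and contact force between the fingers and plate below 0.05 N); the robot touches nothing.
It fails at once if the plate is pressed on the tray with more than 20 N (contact force between plate and tray above 20 N).
It fails at once if the plate is forced on the stud, transformer or chassis with more than 25 N (contact force between plate and chassis above 25 N).
It fails at once if the plate falls off the tray or the transformer (height (world z) of plate_mid below 0.035 m).
It fails at once if a loose part or tool on the bench is displaced by more than 15 mm (distance of any of screwdriver, spool, capacitor_a, capacitor_b, rubber_pad, nut, wrench from where it was at the start of the episode above 0.015 m).
It also fails if it takes over 61 s, if anything falls off the work surface, if the arm or the gripper's body presses on something with over 40 N, if the wrist force passes 120 N, or if a joint passes its speed limit or range.

## Working session

There is one attempt and no reset: what is moved stays moved. The work goes in short steps, each a Python script; the robot and the scene stay as the last script left them, time stands still between calls to the robot, and variables do not carry over. Pictures are saved under pics/ and viewed, and the job is handed in when it is done.

```bash
ls; mkdir -p pics; python3 - <<'E'
from plant import r, claw, planner, cams, job
import cv2
for n in ["scene","side","wrist"]:
    p=cams.camera_params(n); print(n,p)
    cv2.imwrite(f"pics/{n}0.png",cams.capture(n)[:,:,::-1])
print(r.get_obs(), r.grasp_offset)
E
```

```text
pics
scene {'fov_y': 54.830492882145556, 'cx': 315.8657662189035, 'cy': 242.92752274426607, 'rvec': array([ 2.0854031 ,  1.12158316, -0.49442182]), 'tvec': array([-0.2766437 , -0.25217692,  1.44023376])}
side {'fov_y': 52.88112900807886, 'cx': 316.87776776513, 'cy': 234.6543126463086, 'rvec': array([ 0.47914545, -2.79029213,  1.10225591]), 'tvec': array([0.50446171, 0.17524325, 1.0694068 ])}
wrist {'fov_y': 64.6305610695172, 'cx': 320.52834280117065, 'cy': 237.05912850616062, 'rvec': array([-2.86374317e+00,  2.38203885e-04,  1.70023289e-03]), 'tvec': array([-0.62448076, -0.03099255,  0.39138058])}
{'time_s': 0.15, 'q': array([-2.39746496e-03,  3.53482992e-01,  1.63395165e+00,  1.97387861e-05,
        1.15521188e+00, -2.39612934e-03]), 'qd': array([-0.00107338, -0.00193413, -0.00173063,  0.00081106,  0.00014387,
        0.00014733]), 'joint_efforts': array([-8.47799656e-04, -5.94210899e+01, -3.34467816e+01,  6.96930941e-02,
        2.04021111e-02, -8.35750166e-05]), 'ee_pos': array([6.24621439e-01, 8.98368111e-06, 2.14044932e-01]), 'tcp_rot': array([ 9.99999861e-01, -4.65708451e-06, -5.26909692e-04, -1.02901387e-05]), 'contact_force': array([ 1.20742057, -0.47273931, -0.70980626]), 'wrist_torque': array([ 0.01540666, -0.06506284,  0.01520522]), 'finger_gap': 0.09209429279002766} 0.0187
```

View pics/scene0.png

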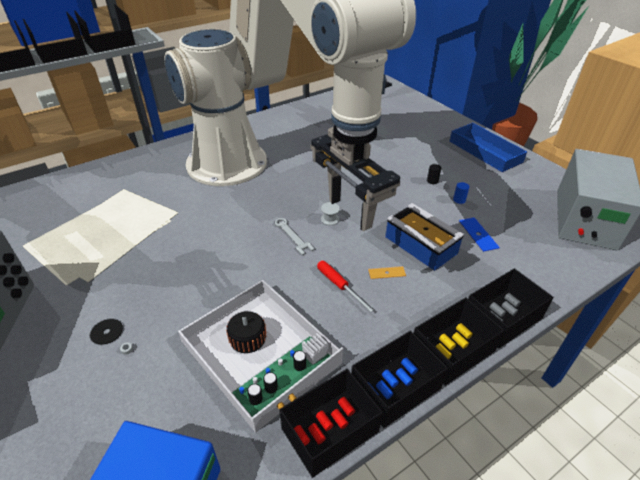

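View pics/side0.png

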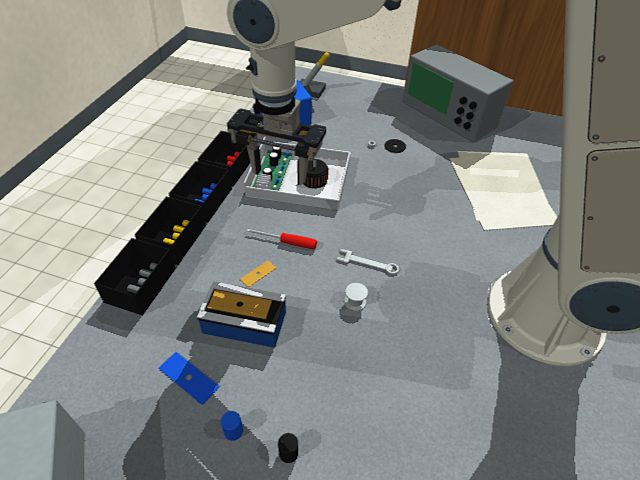

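View pics/wrist0.png

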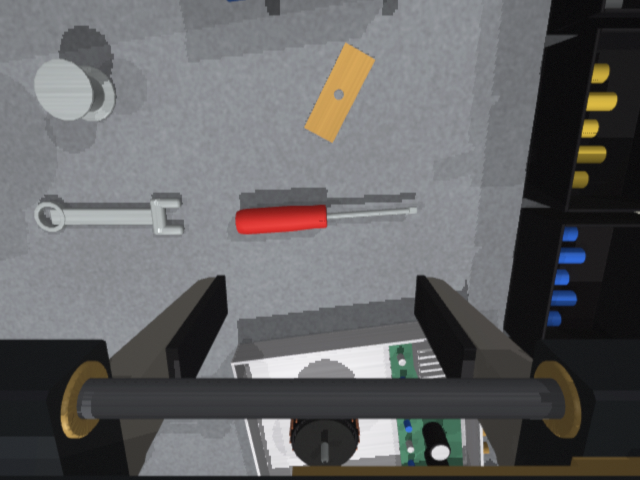

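Candidates for the plate are the brass plate on the tray (scene 425,230; side 240,303), the smaller brass plate on the bench (scene 387,272; side 258,273), and the blue plate (scene 480,234; side 188,377). By the description it's the larger brass one, the one on the tray. The transformer is at scene (247,330). I'll locate these roughly, then look from above.

```bash
cat > h.py <<'E'
import numpy as np, cv2
from plant import r, claw, planner, cams, job
def K(p):
    f=240/np.tan(np.radians(p["fov_y"]/2)); return np.array([[f,0,p["cx"]],[0,f,p["cy"]],[0,0,1]])
def ray(p,uv):
    R=cv2.Rodrigues(p["rvec"])[0]; d=R.T@np.linalg.inv(K(p))@np.array([uv[0],uv[1],1.]); return -R.T@p["tvec"],d
def onz(p,uv,z):
    c,d=ray(p,uv); return c+d*(z-c[2])/d[2]
def proj(p,X):
    return cv2.projectPoints(np.float64(X).reshape(-1,3),p["rvec"],p["tvec"],K(p),None)[0].reshape(-1,2)
def snap(n,f,scale=1):
    p=cams.camera_params(n); im=cams.capture(n)[:,:,::-1].copy(); cv2.imwrite(f"pics/{f}.png",im); return p,im
def down(yaw):
    # tool z down, tool x (jaw) at angle yaw in world
    from scipy.spatial.transform import Rotation as Ro
    c,s=np.cos(yaw),np.sin(yaw)
    return Ro.from_matrix(np.array([[c,s,0],[s,-c,0],[0,0,-1]])).as_quat()
E
python3 - <<'E'
from h import *
sc=cams.camera_params("scene"); sd=cams.camera_params("side"); w=cams.camera_params("wrist")
for p in (sc,sd,w): print(ray(p,(320,240))[0])
print("tray", onz(sc,(425,230),.06), onz(sd,(240,303),.06))
print("stud foot", onz(sc,(246,325),.051), onz(sd,(317,167),.051))
print("spool",onz(sc,(330,222),0),"sd",onz(sc,(345,285),0),"caps",onz(sc,(434,183),0),onz(sc,(461,202),0),"wr",onz(sc,(295,235),0))
import cv2
for n,b in (("scene0",(370,190,110,100)),("side0",(180,260,130,100))):
    x,y,a,c=b; im=cv2.imread(f"pics/{n}.png")[y:y+c,x:x+a]; cv2.imwrite(f"pics/{n}crop.png",cv2.resize(im,None,fx=6,fy=6,interpolation=cv2.INTER_CUBIC))
E
```

```text
[ 1.18045077 -0.44566077  0.78887305]
[0.29732025 0.73745922 0.89251178]
[0.62498405 0.07734333 0.38424979]
tray [0.62454573 0.23311487 0.06      ] [0.62158202 0.23795957 0.06      ]
stud foot [ 0.63376841 -0.25190177  0.051     ] [ 0.61982017 -0.24708821  0.051     ]
spool [4.16048769e-01 1.01807783e-01 1.11022302e-16] sd [6.19479459e-01 2.74628874e-03 1.11022302e-16] caps [0.43835716 0.45678035 0.        ] [0.54635025 0.45506567 0.        ] wr [ 0.40906028 -0.00258752  0.        ]
```

View pics/side0crop.png

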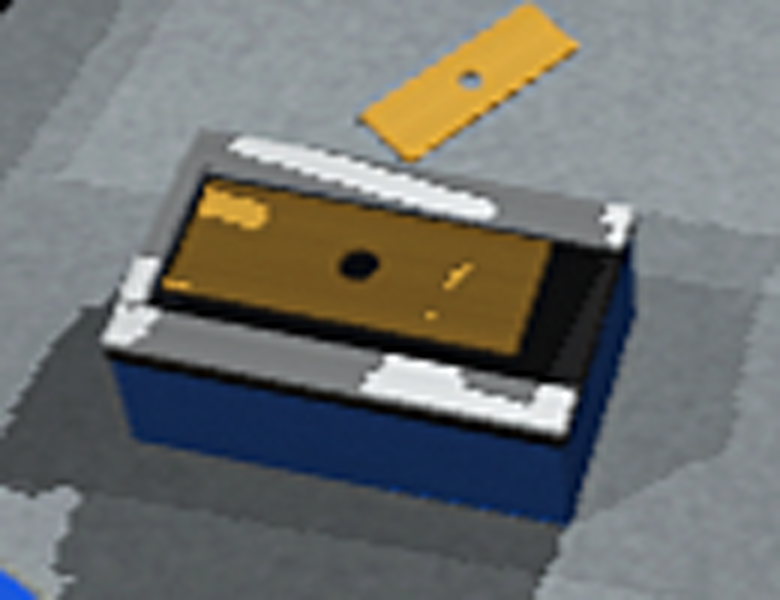

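View pics/scene0crop.png

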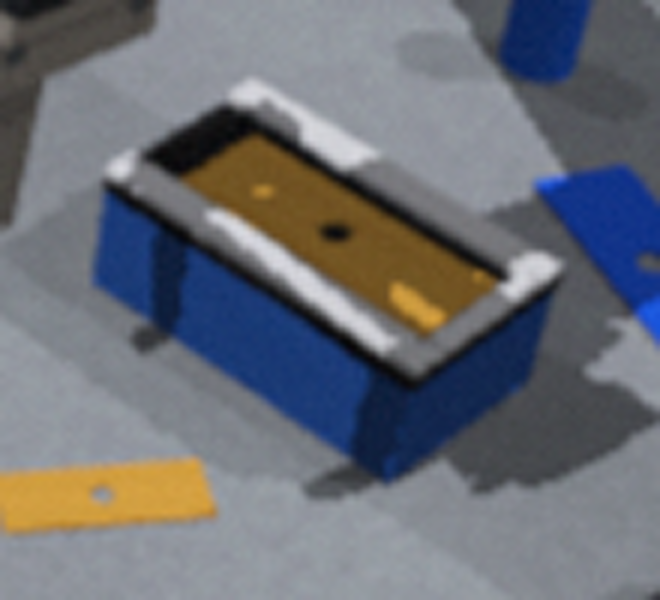

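The crops confirm it: the brass plate lies in the blue tray, with the open front towards the robot (-x) and the stop at +x. Next, wrist views over the tray and the transformer.

```bash
python3 - <<'E'
from h import *
q=down(0)
r.move_to([0.59,-0.24,0.25],q); r.wait(0.3); p,im=snap("wrist","w_stud")
np.save("w_stud.npy",p,allow_pickle=True)
r.move_to([0.60,0.22,0.25],q); r.wait(0.3); p,im=snap("wrist","w_tray"); np.save("w_tray.npy",p,allow_pickle=True)
o=r.get_obs(); print(o["time_s"],o["ee_pos"],o["contact_force"])
snap("scene","scene1"); snap("side","side1")
E
```

```text
3.5 [0.60015753 0.21953382 0.24998379] [ 0.50982453 -0.2196021   1.50822749]
```

View pics/w_stud.png

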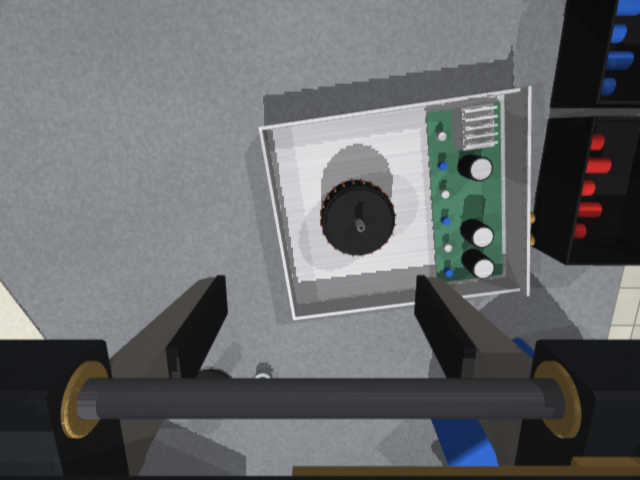

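View pics/w_tray.png

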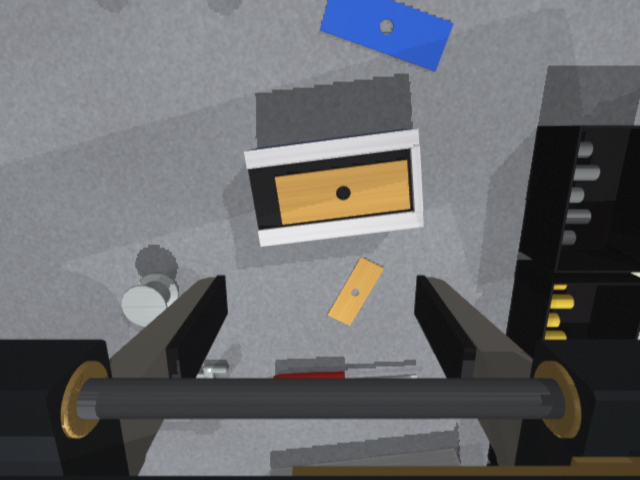

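View pics/side1.png

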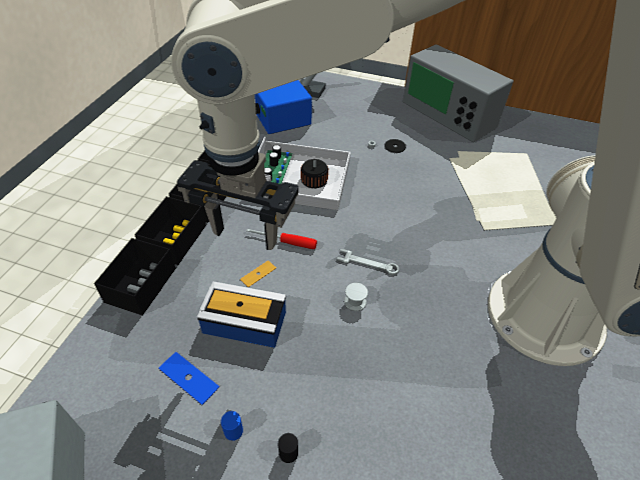

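The tray view shows the plate at (343,193), with its front end at column ~277. The tray's left end (~250) is the open edge, and its rails tilt slightly. The stud view shows the stud from about (360,210) at one end to (361,227) at the other, and the board is on the +x side.

```bash
python3 - <<'E'
from h import *
def L(n): return np.load(n,allow_pickle=True).item()
p=L("w_tray.npy"); im=cv2.imread("pics/w_tray.png")
hsv=cv2.cvtColor(im,cv2.COLOR_BGR2HSV)
m=cv2.inRange(hsv,(10,90,60),(28,255,255)); m[:140]=0;m[240:]=0
c=max(cv2.findContours(m,cv2.RETR_EXTERNAL,cv2.CHAIN_APPROX_NONE)[0],key=cv2.contourArea)
hl=cv2.convexHull(c); rect=cv2.minAreaRect(c); 
ap=cv2.approxPolyDP(hl,5,True).reshape(-1,2); print(rect,ap)
for a in ap: print("corner",onz(p,a,.0625)[:2].round(4))
box=np.array([onz(p,a,.0625)[:2] for a in hl.reshape(-1,2)],np.float32)
R=cv2.minAreaRect(box); print("plate rect world",R)
# hole
fill=np.zeros_like(m); cv2.drawContours(fill,[c],-1,255,-1); h=cv2.bitwise_and(fill,cv2.bitwise_not(m))
n,l,s,ce=cv2.connectedComponentsWithStats(h); k=1+np.argmax(s[1:,4]); print("hole",ce[k],s[k],onz(p,ce[k],.0625))
# rails mask: bright
w=cv2.inRange(hsv,(0,0,215),(180,40,255)); w[:120]=0; w[255:]=0; w[:,:235]=0; w[:,430:]=0
cs=cv2.findContours(w,cv2.RETR_EXTERNAL,cv2.CHAIN_APPROX_NONE)[0]
pts=np.vstack([x for x in cs if cv2.contourArea(x)>50]).reshape(-1,2)
wp=np.array([onz(p,a,.064)[:2] for a in cv2.convexHull(pts).reshape(-1,2)],np.float32)
print("tray rect world",cv2.minAreaRect(wp), cv2.boxPoints(cv2.minAreaRect(wp)))
x,y,a,b=230,110,210,150; cv2.imwrite("pics/c1.png",cv2.resize(im[y:y+b,x:x+a],None,fx=3.8,fy=3.8,interpolation=cv2.INTER_CUBIC))
im=cv2.imread("pics/w_stud.png"); cv2.imwrite("pics/c2.png",cv2.resize(im[160:280,300:420],None,fx=5,fy=5,interpolation=cv2.INTER_CUBIC))
im=cv2.imread("pics/side1.png"); cv2.imwrite("pics/c3.png",cv2.resize(im[140:210,280:350],None,fx=8,fy=8,interpolation=cv2.INTER_CUBIC))
im=cv2.imread("pics/scene1.png"); cv2.imwrite("pics/c4.png",cv2.resize(im[300:370,210:280],None,fx=8,fy=8,interpolation=cv2.INTER_CUBIC))
E
```

```text
((343.3231201171875, 192.08462524414062), (50.358097076416016, 134.32962036132812), 82.87498474121094) [[407 160]
 [409 209]
 [282 224]
 [275 176]]
corner [0.6806 0.2689]
corner [0.6853 0.2226]
corner [0.563  0.2079]
corner [0.5578 0.2543]
plate rect world ((0.6216468811035156, 0.2384575605392456), (0.12552347779273987, 0.04797639697790146), 7.2446980476379395)
hole [342.90625 192.5    ] [337 187  13  12 128] [0.62164889 0.2386392  0.0625    ]
tray rect world ((0.6128727197647095, 0.24130967259407043), (0.1557713747024536, 0.09063266217708588), 7.228653430938721) [[0.52990395 0.2764655 ]
 [0.5413082  0.18655322]
 [0.6958415  0.20615384]
 [0.6844372  0.2960661 ]]
```

View pics/c1.png

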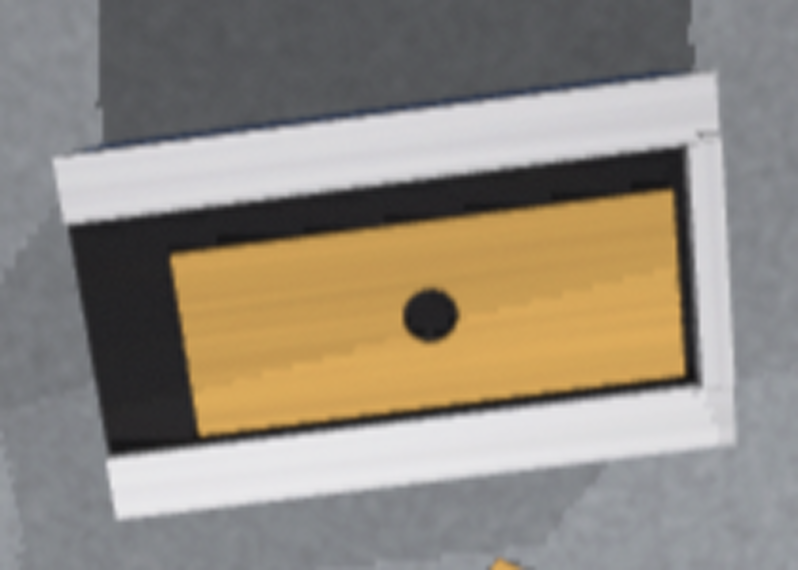

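View pics/c2.png

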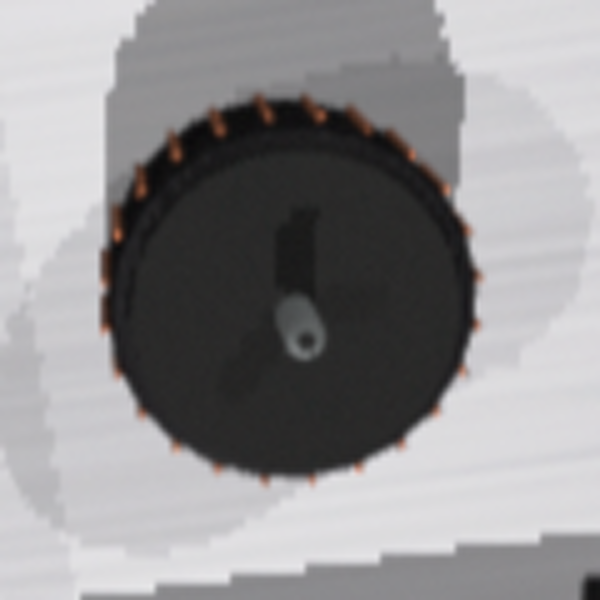

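View pics/c3.png

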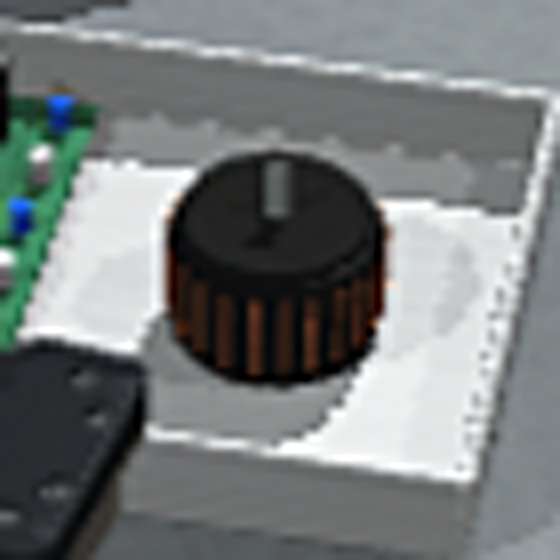

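View pics/c4.png

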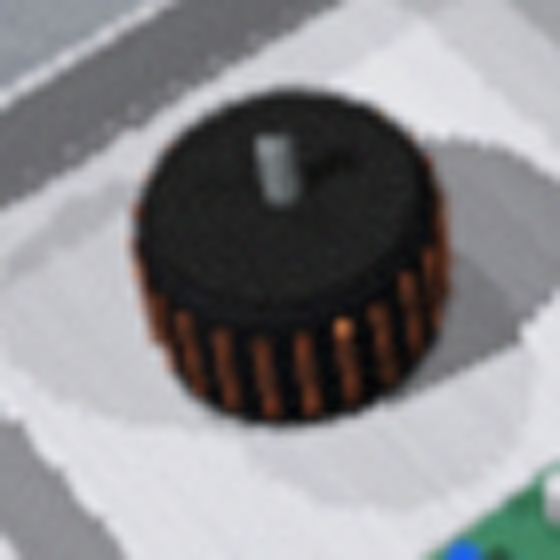

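```bash
python3 - <<'E'
from h import *
def L(n): return np.load(n,allow_pickle=True).item()
p=L("w_stud.npy"); sc=cams.camera_params("scene"); sd=cams.camera_params("side")
uv=[(p,(361.2,228.2)),(sc,(243.75,317.2)),(sd,(314.4,159.7))]
for c,u in uv: print("tip",onz(c,u,.073))
A=np.zeros((3,3));b=np.zeros(3)
for c,u in uv:
    o,d=ray(c,u); d/=np.linalg.norm(d); M=np.eye(3)-np.outer(d,d); A+=M;b+=M@o
print("tri",np.linalg.solve(A,b))
print("foot",onz(p,(358.9,222),.051),onz(sc,(245.4,324.6),.051),onz(sd,(314.2,167),.051))
# pad circle in wrist
im=cv2.imread("pics/w_stud.png"); hs=cv2.cvtColor(im,cv2.COLOR_BGR2HSV)
# chassis -x wall top edge (z .036)
a=onz(p,(262,129),.036);b=onz(p,(294,318),.036); print("wall",a,b,np.degrees(np.arctan2((a-b)[0],-(a-b)[1])))
t=L("w_tray.npy")
f1=onz(t,(230+70/3.8,110+228/3.8),.06);f2=onz(t,(230+108/3.8,110+452/3.8),.06); print("front",f1,f2,(f1+f2)/2)
# hole in fixed views
for n,c,bx in (("scene1",sc,(400,210,60,50)),("side1",sd,(205,285,70,40))):
    im=cv2.imread(f"pics/{n}.png"); x,y,w,h=bx; hs=cv2.cvtColor(im,cv2.COLOR_BGR2HSV)
    m=cv2.inRange(hs,(10,80,50),(28,255,255)); mm=np.zeros_like(m); mm[y:y+h,x:x+w]=m[y:y+h,x:x+w]
    cc=max(cv2.findContours(mm,cv2.RETR_EXTERNAL,cv2.CHAIN_APPROX_NONE)[0],key=cv2.contourArea)
    hull=cv2.convexHull(cc); f=np.zeros_like(m); cv2.drawContours(f,[hull],-1,255,-1); f=cv2.erode(f,np.ones((5,5))); hh=f&~mm
    N,l,s,ce=cv2.connectedComponentsWithStats(hh); k=1+np.argmax(s[1:,4]); print(n,ce[k],s[k],onz(c,ce[k],.0615),onz(c,cv2.minAreaRect(hull)[0],.0625))
E
```

```text
tip [ 0.6289071  -0.25180256  0.073     ]
tip [ 0.63080237 -0.25272249  0.073     ]
tip [ 0.62813627 -0.24826401  0.073     ]
tri [ 0.62914237 -0.25211142  0.07034345]
foot [ 0.62885133 -0.25111632  0.051     ] [ 0.63223613 -0.25244295  0.051     ] [ 0.62700942 -0.24441275  0.051     ]
wall [ 0.53338842 -0.16176973  0.036     ] [ 0.56086936 -0.36546073  0.036     ] -172.3163434035186
front [0.53267621 0.25961917 0.06      ] [0.53943435 0.20234845 0.06      ] [0.53605528 0.23098381 0.06      ]
scene1 [425. 228.] [424 228   3   1   3] [0.62027472 0.23681326 0.0615    ] [0.62254005 0.23753343 0.0625    ]
side1 [239.38095238 303.57142857] [237 302   6   4  21] [0.62158758 0.24058822 0.0615    ] [0.62138776 0.24205362 0.0625    ]
```

```bash
cat >> h.py <<'E'
YAW=np.radians(-82.77); Q=down(YAW)
EX=np.array([np.cos(np.radians(7.23)),np.sin(np.radians(7.23)),0]); EY=np.array([-EX[1],EX[0],0])
HOLE=np.array([0.6216,0.2386,0]); STUD=np.array([0.6289,-0.2515,0])
def force(n=6,dt=0.02):
    v=[]
    for _ in range(n): r.wait(dt); v.append(r.get_obs()["contact_force"])
    return np.mean(v,0),np.std(v,0)
E
python3 - <<'E'
from h import *
claw.close_gripper(20)
P=HOLE+EX*0.026
r.move_to(P+[0,0,.10],Q)
print(r.get_obs()["time_s"]); r.move_linear(P+[0,0,.072],0.1)
r.wait(.2); f,s=force(10); print(f,s); o=r.get_obs(); print(o["time_s"],o["ee_pos"]-P,o["q"],o["finger_gap"])
t=o["time_s"]; r.move_linear(P+[0,0,.0705],0.02); o=r.get_obs(); print(o["time_s"]-t,o["ee_pos"]-P,o["contact_force"])
snap("wrist","w2"); snap("side","s2")
E
```

```text
6.2583
[-0.14542934  0.1442872  -0.04918064] [0.43904592 0.35496066 0.37924025]
7.0583 [2.42698881e-04 6.48764365e-05 7.24228292e-02] [ 3.55360703e-01  5.98203964e-01  1.58396545e+00 -3.39046492e-05
  9.58771772e-01  1.80000036e+00] 0.0008375141005065395
0.25 [-7.72808949e-05 -2.66544032e-05  7.04240263e-02] [ 0.44357107 -0.96913436  0.3782747 ]
```

View pics/w2.png

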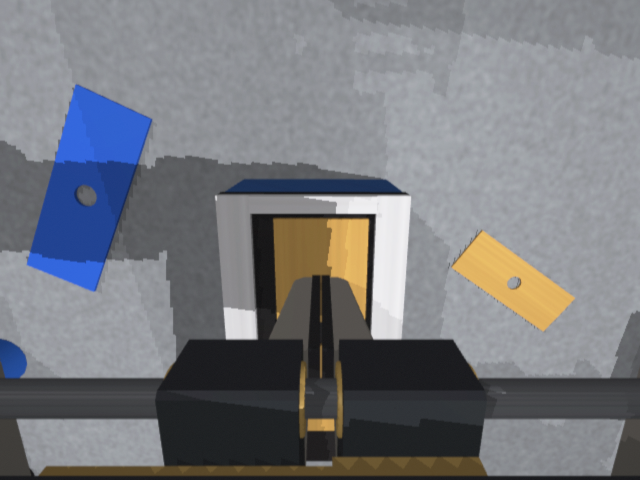

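View pics/s2.png

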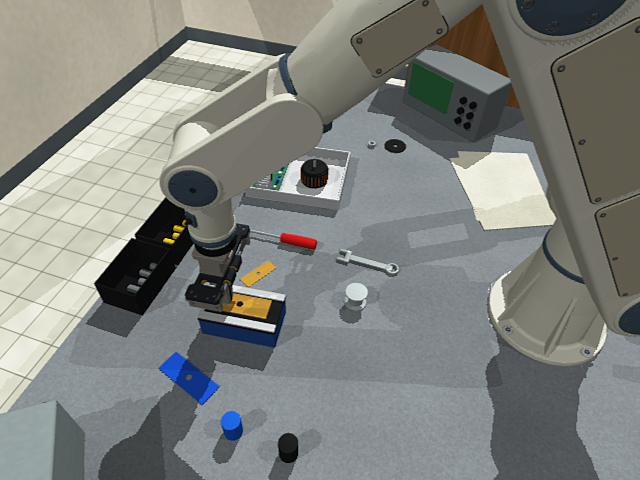

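The closed tips hang over the plate behind the hole, clear of both rails. Now I'll descend in small steps, watching the force.

```bash
python3 - <<'E'
from h import *
P=HOLE+EX*0.026
f0,_=force(10,.01); print("f0",f0)
z=.0705
r.move_linear(P+[0,0,.0655],0.03); z=.0655
f,_=force(5,.01); print(z,(f-f0)[2])
while z>.0585:
    z-=.0003; r.move_linear(P+[0,0,z],0.01); f,_=force(5,.01); fz=(f-f0)[2]
    o=r.get_obs(); print(round(z,4),o["ee_pos"][2].round(5),fz.round(2),o["time_s"])
    if fz>2.0: break
np.save("f0.npy",f0); np.save("z.npy",z)
E
```

```text
f0 [-0.24781226 -0.20104995 -0.06045918]
0.0655 -0.17705228694246747
0.0652 0.06527 -0.04 8.1417
0.0649 0.06489 -0.04 8.4333
0.0646 0.06457 -0.25 8.725
0.0643 0.06429 0.11 9.0167
0.064 0.06399 -0.15 9.3083
0.0637 0.06367 0.14 9.6
0.0634 0.06342 0.11 9.8917
0.0631 0.06311 -0.03 10.1833
0.0628 0.06295 2.26 10.475
```

```bash
python3 - <<'E'
from h import *
P=HOLE+EX*0.026
f0=np.load("f0.npy"); z=float(np.load("z.npy"))
f,_=force(8,.01); print((f-f0))
for i in range(8):
    fz=(f-f0)[2]
    if fz>7: break
    z-=.0001; r.move_linear(P+[0,0,z],0.01); f,_=force(8,.01); o=r.get_obs(); print(round(z,5),o["ee_pos"][2].round(5),(f-f0).round(2),o["time_s"])
np.save("z.npy",z)
E
```

```text
[-0.2926279  -0.17117912  2.21345374]
0.0627 0.06296 [-1.21 -0.43  5.08] 10.8583
0.0626 0.06295 [-1.14 -0.27  6.09] 11.175
0.0625 0.06295 [-1.61 -0.5   6.82] 11.4917
0.0624 0.06294 [-1.96 -0.74  7.9 ] 11.8083
```

```bash
python3 - <<'E'
from h import *
P=HOLE+EX*0.026
f0=np.load("f0.npy"); z=float(np.load("z.npy")); d=0
for s in (.003,.005,.008,.008):
    d+=s; r.move_linear(P-EX*d+[0,0,z],0.03); f,_=force(6,.01); o=r.get_obs(); fz=(f-f0)[2]
    print(round(d,3),round(z,5),o["ee_pos"][2].round(5),(f-f0).round(2),o["time_s"])
    if fz>13 or fz<3: break
    z+=np.clip((fz-8.5)/12000,-.00012,.0002)
np.save("z.npy",z); np.save("d.npy",d)
snap("scene","s3")
snap("wrist","w3"); im=cv2.imread("pics/s3.png"); cv2.imwrite("pics/s3c.png",cv2.resize(im[180:290,360:480],None,fx=5,fy=5,interpolation=cv2.INTER_CUBIC))
E
```

```text
0.003 0.0624 0.06295 [ 0.31 -0.46  5.8 ] 12.1083
0.008 0.06228 0.06295 [0.91 0.33 6.37] 12.475
0.016 0.06216 0.06295 [0.3  0.26 8.05] 12.9417
0.024 0.06212 0.06292 [0.45 0.24 8.02] 13.4083
```

View pics/s3c.png

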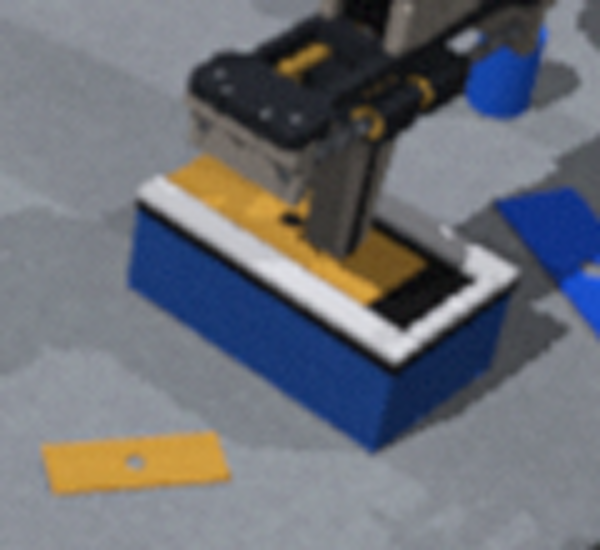

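The plate follows the fingertips; its front end is now about level with the tray's front edge. I'll keep sliding.

```bash
python3 - <<'E'
from h import *
P=HOLE+EX*0.026
f0=np.load("f0.npy"); z=float(np.load("z.npy")); d=float(np.load("d.npy"))
for s in (.009,.009,.009,.008,.008):
    d+=s; r.move_linear(P-EX*d+[0,0,z],0.03); f,_=force(6,.01); o=r.get_obs(); fz=(f-f0)[2]
    print(round(d,3),round(z,5),o["ee_pos"][2].round(5),(f-f0).round(2),o["time_s"])
    if fz>13 or fz<3: break
    z+=np.clip((fz-8.5)/12000,-.00012,.0002)
np.save("z.npy",z); np.save("d.npy",d)
for n in("scene","side"):snap(n,n+"4")
snap("wrist","w4"); im=cv2.imread("pics/scene4.png"); a=cv2.resize(im[180:290,360:480],None,fx=3.3,fy=3.3,interpolation=cv2.INTER_CUBIC)
im=cv2.imread("pics/side4.png"); b=cv2.resize(im[250:360,190:310],None,fx=3.3,fy=3.3,interpolation=cv2.INTER_CUBIC)
cv2.imwrite("pics/c5.png",np.hstack([a,b]))
E
```

```text
0.033 0.06208 0.06292 [0.52 0.22 8.58] 14.0083
0.042 0.06209 0.0629 [0.62 0.19 8.39] 14.5083
0.051 0.06208 0.06293 [ 0.56 -0.11  8.63] 15.0083
0.059 0.06209 0.06292 [0.68 0.63 8.51] 15.475
0.067 0.06209 0.06292 [0.47 0.49 8.67] 15.9417
```

View pics/c5.png

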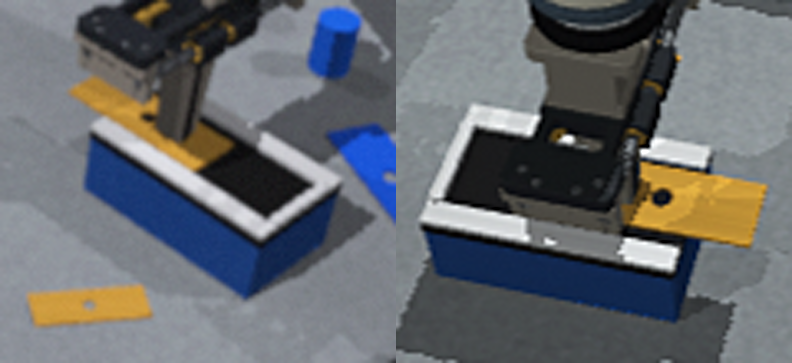

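About a third overhangs. Lift off, open the gripper, and measure from above.

```bash
cat >> h.py <<'E'
def plate(im,p,ztop,roi=None,amin=2000):
    hsv=cv2.cvtColor(im,cv2.COLOR_BGR2HSV); m=cv2.inRange(hsv,(10,90,50),(28,255,255))
    if roi: 
        k=np.zeros_like(m); k[roi[1]:roi[3],roi[0]:roi[2]]=255; m&=k
    c=max(cv2.findContours(m,cv2.RETR_EXTERNAL,cv2.CHAIN_APPROX_NONE)[0],key=cv2.contourArea)
    W=np.array([onz(p,a,ztop)[:2] for a in cv2.convexHull(c).reshape(-1,2)],np.float32)
    R=cv2.minAreaRect(W)
    f=np.zeros_like(m); cv2.drawContours(f,[c],-1,255,-1); h=f&~m
    N,l,s,ce=cv2.connectedComponentsWithStats(h); k=1+np.argmax(s[1:,4])
    return R,onz(p,ce[k],ztop),ce[k],s[k][4]
E
python3 - <<'E'
from h import *
P=HOLE+EX*0.026-EX*.067; z=float(np.load("z.npy"))
r.move_linear(P+[0,0,z+.02],0.06)
V=HOLE-EX*.067-EX*.02
r.move_to(V+[0,0,.23],Q); claw.let_go(); r.wait(.2)
p,im=snap("wrist","w5"); np.save("w5.npy",p,allow_pickle=True); print(r.get_obs()["time_s"])
print(plate(im,p,.0625,(180,0,470,330)))
E
```

```text
18.8667
(((0.5569818615913391, 0.23044973611831665), (0.12424100190401077, 0.04778296500444412), 7.210411548614502), array([0.55664555, 0.23044982, 0.0625    ]), array([320.38297872, 193.83687943]), np.int32(141))
```

View pics/w5.png

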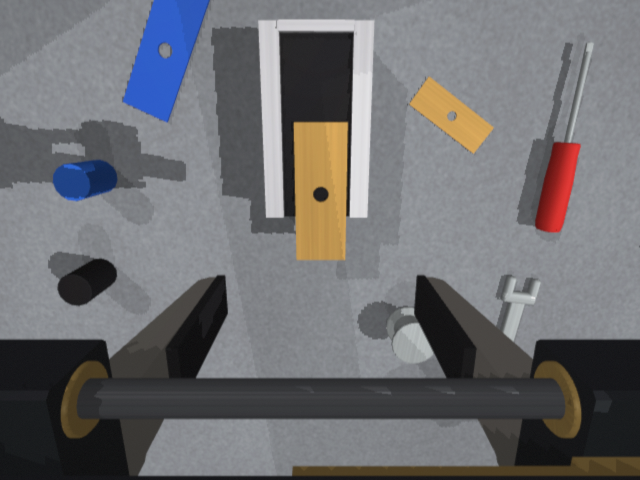

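The plate overhangs about 40 mm: end at row 260, tray edge at row 217, hole at (320,194). Nothing stands in the fingers' way. Grip 13 mm from the end, then lift.

```bash
python3 - <<'E'
from h import *
H=np.array([.5566,.2304,0]); G=H-EX*.049
r.move_to(G+[0,0,.12],Q); r.move_linear(G+[0,0,.046],0.08); r.wait(.1)
o=r.get_obs(); print(o["ee_pos"]-G,o["contact_force"],o["time_s"])
claw.close_gripper(50); r.wait(.3)
o=r.get_obs(); print(o["finger_gap"],o["contact_force"],o["time_s"])
for n in("scene","side"):snap(n,n+"6")
im=cv2.imread("pics/scene6.png"); a=cv2.resize(im[160:270,340:460],None,fx=3.3,fy=3.3,interpolation=cv2.INTER_CUBIC)
im=cv2.imread("pics/side6.png"); b=cv2.resize(im[250:360,210:330],None,fx=3.3,fy=3.3,interpolation=cv2.INTER_CUBIC)
cv2.imwrite("pics/c6.png",np.hstack([a,b]))
E
```

```text
[0.00039876 0.00017998 0.04656115] [-0.2434124  -0.40743211 -0.485198  ] 20.5667
0.043644347523396285 [-0.21874425 -0.45684188  0.05966904] 21.675
```

View pics/c6.png

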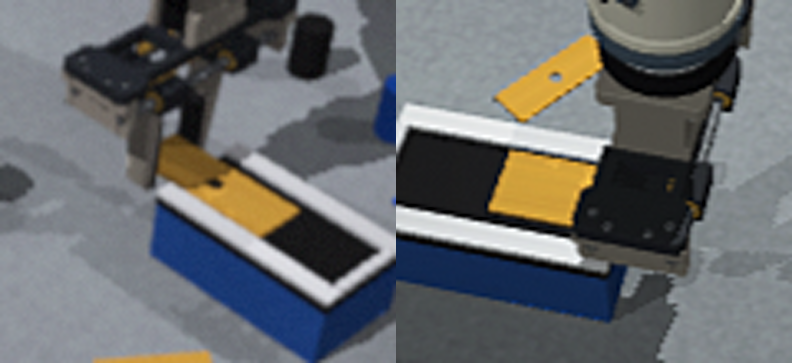

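The fingers hold the plate by its sides (gap 43.6 mm, suggesting the soft pads are compressed). Lift slowly.

```bash
python3 - <<'E'
from h import *
H=np.array([.5566,.2304,0]); G=H-EX*.049
f0,_=force(6,.01)
r.move_linear(G+[0,0,.052],0.02); o=r.get_obs(); print(o["finger_gap"],o["contact_force"])
r.move_linear(G+[0,0,.14],0.06); r.wait(.3); f,_=force(6,.01); o=r.get_obs(); print(o["finger_gap"],f-f0,o["time_s"])
for n in("scene","side"):snap(n,n+"7")
p,w=snap("wrist","w7"); np.save("w7.npy",p,allow_pickle=True)
im=cv2.imread("pics/scene7.png"); a=cv2.resize(im[120:270,320:440],None,fx=3.3,fy=3.3,interpolation=cv2.INTER_CUBIC)
im=cv2.imread("pics/side7.png"); b=cv2.resize(im[210:360,210:330],None,fx=3.3,fy=3.3,interpolation=cv2.INTER_CUBIC)
cv2.imwrite("pics/c7.png",np.hstack([a,b]))
E
```

```text
0.04387741438445175 [ 0.42655285 -0.58987865 -1.2240792 ]
0.04416661894401892 [-0.1913264  -0.03909729 -1.19652818] 24.2417
```

View pics/c7.png

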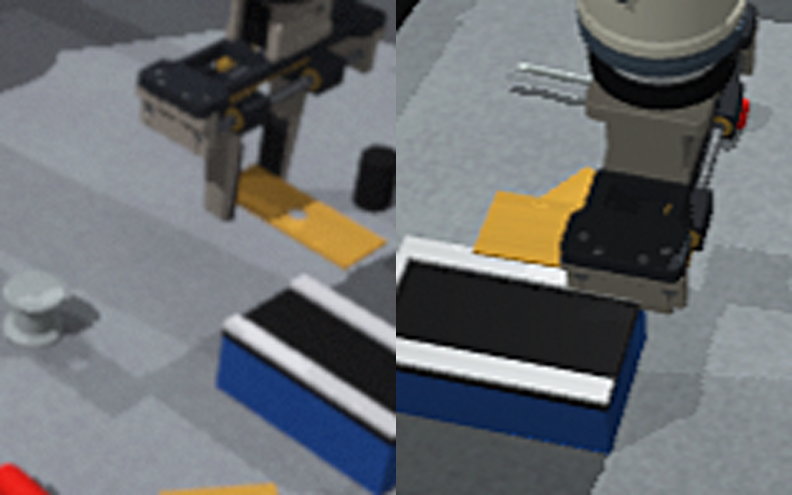

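View pics/w7.png

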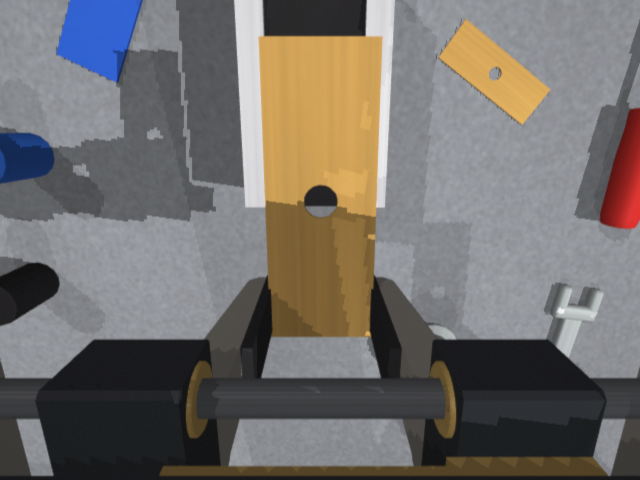

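The plate is held, with the wrist view showing the whole plate and the hole at (321,200). I'll get the plate's pose in the hand from its four corners with solvePnP.

```bash
cat >> h.py <<'E'
def pnp(im,p,corn=None,verbose=True):
    hsv=cv2.cvtColor(im,cv2.COLOR_BGR2HSV); m=cv2.inRange(hsv,(8,70,40),(30,255,255)); m[:,:225]=0; m[:,415:]=0; m[345:]=0
    m=cv2.morphologyEx(m,cv2.MORPH_OPEN,np.ones((3,3)))
    c=max(cv2.findContours(m,cv2.RETR_EXTERNAL,cv2.CHAIN_APPROX_NONE)[0],key=cv2.contourArea).reshape(-1,2).astype(np.float32)
    y0,y1=c[:,1].min(),c[:,1].max(); mid=c[:,0].mean()
    def fit(s): return cv2.fitLine(c[s],cv2.DIST_HUBER,0,.01,.01).ravel()
    inner=(c[:,1]>y0+15)&(c[:,1]<y1-60)
    l=fit(inner&(c[:,0]<mid)); rr=fit(inner&(c[:,0]>mid))
    xm=(c[:,0]>mid-40)&(c[:,0]<mid+40)
    t=fit(xm&(c[:,1]<y0+8)); b=fit(xm&(c[:,1]>y1-6))
    def X(a,b): 
        k=np.linalg.solve(np.array([a[:2],-b[:2]]).T,b[2:]-a[2:]); return a[2:]+k[0]*a[:2]
    C=np.array([X(l,t),X(rr,t),X(rr,b),X(l,b)])
    f=np.zeros_like(m); cv2.drawContours(f,[c.astype(np.int32)],-1,255,-1); h=f&~m
    N,lab,s,ce=cv2.connectedComponentsWithStats(h); k=1+np.argmax(s[1:,4])
    # plate frame: x to far end, y left(image) , z up (top surface)
    O=np.float64([[.062,.023,0],[.062,-.023,0],[-.062,-.023,0],[-.062,.023,0]])
    # camera image left corresponds to +y of plate
    ok,rv,tv=cv2.solvePnP(O,C.astype(np.float64),K(p),None,flags=cv2.SOLVEPNP_ITERATIVE)
    e=cv2.projectPoints(O,rv,tv,K(p),None)[0].reshape(-1,2)-C
    Rw=cv2.Rodrigues(p["rvec"])[0]; Rp=Rw.T@cv2.Rodrigues(rv)[0]; pos=Rw.T@(tv.ravel()-p["tvec"])
    if verbose: print("corners",C.round(1).tolist(),"hole",ce[k].round(1),s[k][4],"err",np.abs(e).max().round(2)); print("pos",pos.round(4),"xaxis",Rp[:,0].round(3),"z",Rp[:,2].round(3))
    return pos,Rp,ce[k]
E
python3 - <<'E'
from h import *
p=np.load("w7.npy",allow_pickle=True).item(); im=cv2.imread("pics/w7.png")
pos,R,h=pnp(im,p); o=r.get_obs(); print(o["ee_pos"], "hole ray at z",onz(p,h,pos[2]), onz(p,h,.155+.00125))
E
```

```text
corners [[258.5, 35.0], [381.5, 35.0], [370.5, 336.0], [270.5, 336.0]] hole [320.1 201.4] 788 err 0.71
pos [0.5569 0.2303 0.1552] xaxis [ 0.992  0.127 -0.026] z [0.026 0.003 1.   ]
[0.50796711 0.2242326  0.13998829] hole ray at z [0.55639314 0.23035033 0.15521779] [0.55658486 0.23037276 0.15625   ]
```

```bash
python3 - <<'E'
from h import *
T=STUD-np.array([.04855,.00613,0])
r.move_linear([0.508,.2242,.15],.08)
r.move_linear(T+[0,0,.15],.2); r.move_linear(T+[0,0,.085],.08); r.wait(.2)
p,im=snap("wrist","w8"); np.save("w8.npy",p,allow_pickle=True)
o=r.get_obs(); print(o["ee_pos"]-T,o["finger_gap"],o["time_s"])
for n in("scene","side"):snap(n,n+"8")
a=cv2.imread("pics/scene8.png"); a=cv2.resize(a[250:370,180:300],None,fx=3.3,fy=3.3,interpolation=cv2.INTER_CUBIC)
b=cv2.imread("pics/side8.png"); b=cv2.resize(b[110:230,260:380],None,fx=3.3,fy=3.3,interpolation=cv2.INTER_CUBIC)
cv2.imwrite("pics/c8.png",np.hstack([a,b]))
pnp(im,p)
E
```

```text
[ 0.00028391 -0.0001308   0.08550824] 0.04377778237894132 28.4583
corners [[258.20001220703125, 36.0], [381.70001220703125, 36.0], [370.79998779296875, 336.0], [269.8999938964844, 336.0]] hole [320.1 200.8] 758 err 0.1
pos [ 0.6292 -0.2516  0.1007] xaxis [ 0.992  0.126 -0.021] z [0.02  0.002 1.   ]
```

View pics/w8.png

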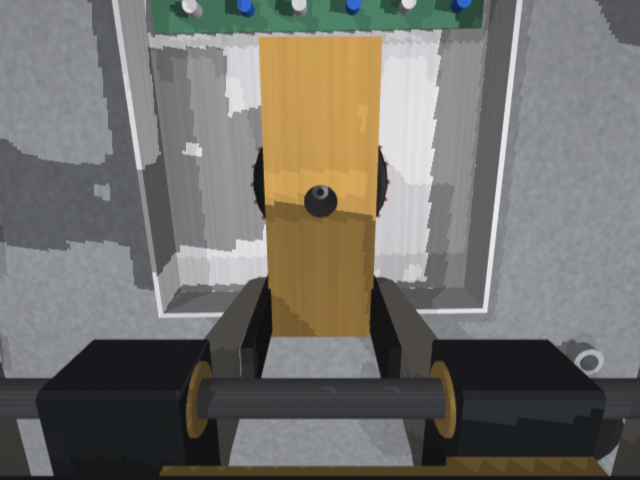

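View pics/c8.png

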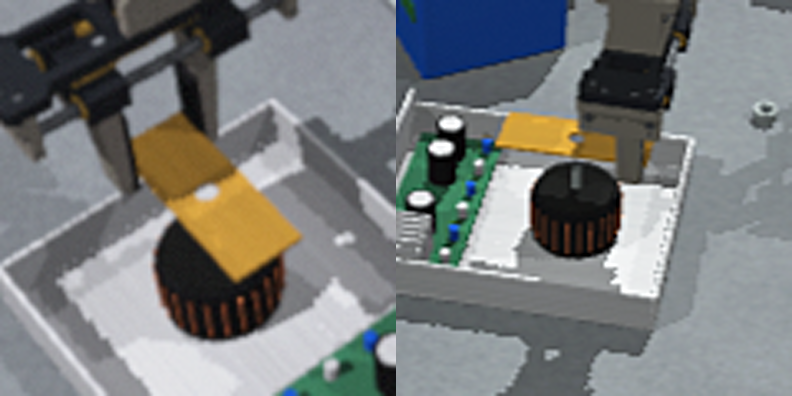

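The stud tip shows through the hole near (320,191), with the hole centre at (320,201). Zoom in and compute.

```bash
python3 - <<'E'
from h import *
p=np.load("w8.npy",allow_pickle=True).item(); im=cv2.imread("pics/w8.png")
cv2.imwrite("pics/c9.png",cv2.resize(im[178:222,298:342],None,fx=12,fy=12,interpolation=cv2.INTER_CUBIC))
print(onz(p,(320.1,191),.073)); print(proj(p,[.6289,-.2515,.073]),onz(p,(320.1,200.8),.1007))
E
```

```text
[ 0.62902082 -0.25161762  0.073     ]
[[319.8279037  191.21583382]] [ 0.6293237  -0.25161567  0.1007    ]
```

View pics/c9.png

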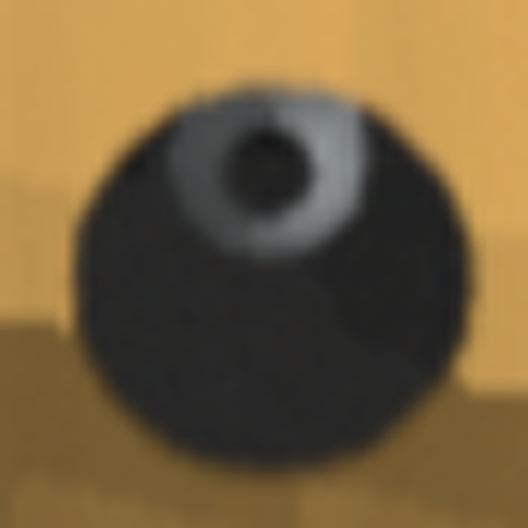

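The tip agrees with the earlier stud estimate to within 0.5 mm. Go down to just above the tip and look again.

```bash
python3 - <<'E'
from h import *
T=STUD-np.array([.04855,.00613,0])+[-.0006,0,0]
r.move_linear(T+[0,0,.0625],.04); r.wait(.2)
p,im=snap("wrist","w10"); np.save("w10.npy",p,allow_pickle=True)
pos,R,h=pnp(im,p); f,_=force(6,.01); np.save("f1.npy",f); print(f,r.get_obs()["ee_pos"],r.get_obs()["time_s"])
cv2.imwrite("pics/c10.png",cv2.resize(im[178:222,298:342],None,fx=12,fy=12,interpolation=cv2.INTER_CUBIC))
print("pred tip",proj(p,[.6287,-.2516,.073]))
E
```

```text
corners [[258.29998779296875, 37.5], [381.6000061035156, 35.29999923706055], [371.29998779296875, 336.0], [269.6000061035156, 336.0]] hole [320.1 200.9] 754 err 0.65
pos [ 0.6285 -0.2516  0.0777] xaxis [ 0.991  0.128 -0.027] z [0.024 0.022 0.999]
[-2.13809978e-02  3.69188325e-04 -1.23388217e+00] [ 0.57989599 -0.25766627  0.06272735] 29.575
pred tip [[320.26946509 198.46612552]]
```

View pics/c10.png

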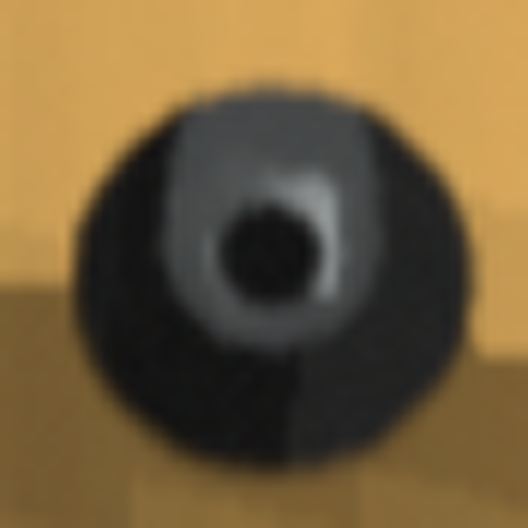

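The tip (320.5,199.1) sits centred in the hole. I'll lower it, watching the force.

```bash
python3 - <<'E'
from h import *
T=STUD-np.array([.04855,.00613,0])+[-.0006,0,0]; f1=np.load("f1.npy")
z=.0625
def step(z,v):
    r.move_linear(T+[0,0,z],v); f,_=force(5,.01); o=r.get_obs(); d=f-f1; print(round(z,4),o["ee_pos"][2].round(4),d.round(2),o["time_s"].__round__(2)); return d
while z>.043:
    z-=.004; d=step(z,.03)
    if np.linalg.norm(d)>3: break
else:
    while z>.0355:
        z-=.0006; d=step(z,.01)
        if np.linalg.norm(d)>2: break
np.save("zz.npy",z)
p,im=snap("wrist","w11"); np.save("w11.npy",p,allow_pickle=True)
pnp(im,p); print(r.get_obs()["finger_gap"])
for n in("scene","side"):snap(n,n+"11")
a=cv2.imread("pics/scene11.png"); a=cv2.resize(a[250:370,180:300],None,fx=3.3,fy=3.3,interpolation=cv2.INTER_CUBIC)
b=cv2.imread("pics/side11.png"); b=cv2.resize(b[110:230,260:380],None,fx=3.3,fy=3.3,interpolation=cv2.INTER_CUBIC)
cv2.imwrite("pics/c11.png",np.hstack([a,b]))
E
```

```text
0.0585 0.0583 [0.35 0.21 0.36] 29.9
0.0545 0.0543 [-0.14 -0.05 -0.23] 30.23
0.0505 0.0503 [ 0.45 -0.38 -0.04] 30.55
0.0465 0.0463 [ 0.12 -0.06  0.24] 30.88
0.0425 0.0423 [-0.22  0.15  0.2 ] 31.2
0.0419 0.0419 [ 0.14  0.13 -0.14] 31.49
0.0413 0.0413 [-0.36 -0.47  0.28] 31.78
0.0407 0.0407 [-0.42 -0.23  0.32] 32.08
0.0401 0.0401 [ 0.21  0.25 -0.08] 32.37
0.0395 0.0395 [-0.06  0.17  0.45] 32.66
0.0389 0.0389 [ 0.03  0.04 -0.06] 32.95
0.0383 0.0383 [0.05 0.1  0.09] 33.24
0.0377 0.0377 [0.29 0.15 0.42] 33.53
0.0371 0.0371 [0.16 0.11 0.64] 33.83
0.0365 0.0368 [-1.06  0.26  4.48] 34.12
corners [[256.79998779296875, 35.70000076293945], [382.70001220703125, 33.5], [371.70001220703125, 336.0], [269.20001220703125, 336.0]] hole [320.1 202.6] 802 err 0.91
pos [ 0.6284 -0.2515  0.0531] xaxis [ 0.992  0.129 -0.004] z [0.002 0.017 1.   ]
0.04350711087891207
```

View pics/c11.png

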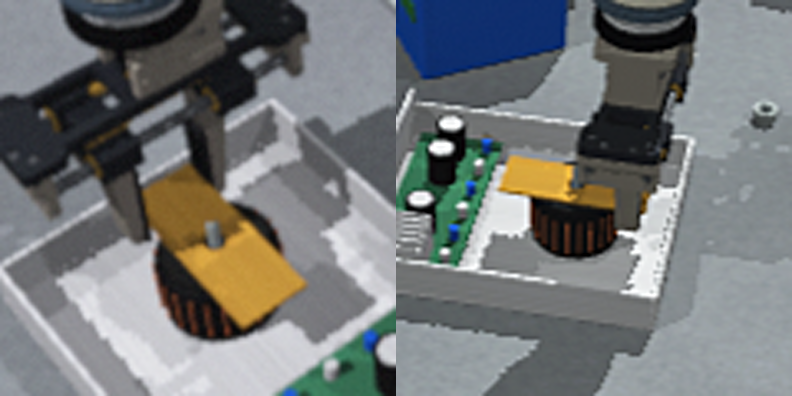

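View pics/w11.png

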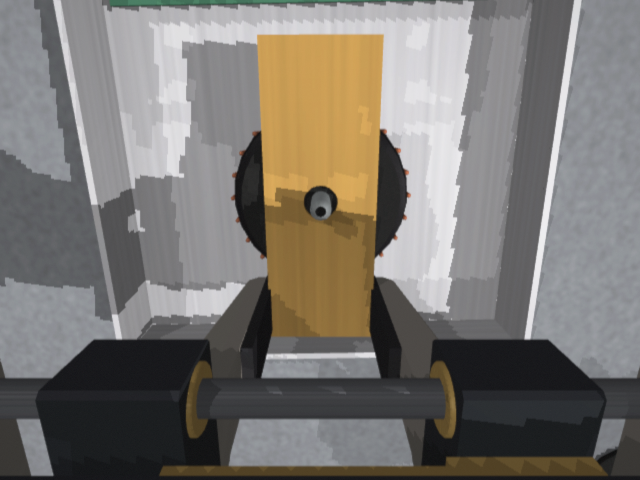

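The stud is through the hole and the plate rests on the pad (4.5 N, tilt about 0). Release and retreat straight up.

```bash
python3 - <<'E'
from h import *
T=STUD-np.array([.04855,.00613,0])+[-.0006,0,0]
claw.let_go(); r.wait(.2); o=r.get_obs(); print(o["finger_gap"],o["contact_force"],o["time_s"])
r.move_linear(T+[0,0,.13],.08); r.move_linear(T+[0.02,0,.21],.15); r.wait(.3)
p,im=snap("wrist","w12"); np.save("w12.npy",p,allow_pickle=True); o=r.get_obs(); print(o["ee_pos"],o["contact_force"],o["time_s"])
for n in("scene","side"):snap(n,n+"12")
R,hc,px,a=plate(im,p,.0535,(180,0,470,330)); print(R,hc,px,a)
a=cv2.imread("pics/scene12.png"); a=cv2.resize(a[250:370,180:300],None,fx=3.3,fy=3.3,interpolation=cv2.INTER_CUBIC)
b=cv2.imread("pics/side12.png"); b=cv2.resize(b[110:230,260:380],None,fx=3.3,fy=3.3,interpolation=cv2.INTER_CUBIC)
cv2.imwrite("pics/c12.png",np.hstack([a,b]))
E
```

```text
0.09221139845783799 [-0.07730031 -0.10983622  0.08787705] 35.3
[ 0.59942081 -0.25756304  0.20939062] [-0.13884307 -0.4515553  -0.26497806] 37.6667
((0.6282270550727844, -0.25142404437065125), (0.12393376231193542, 0.04754216596484184), 7.290528774261475) [ 0.628204   -0.25132447  0.0535    ] [317.6809816  186.77300613] 163
```

View pics/c12.png

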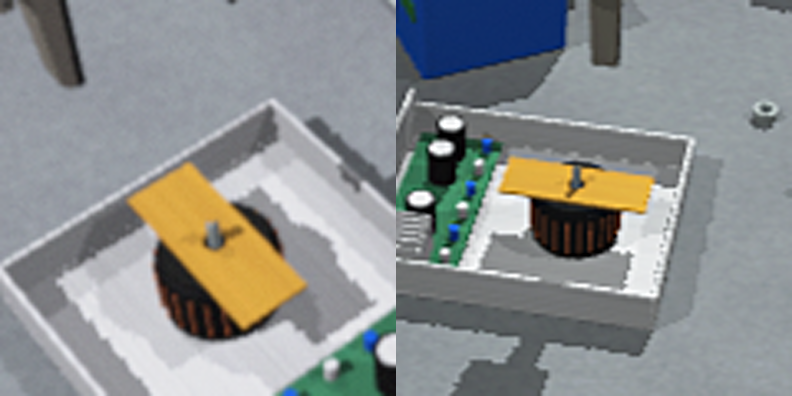

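View pics/w12.png

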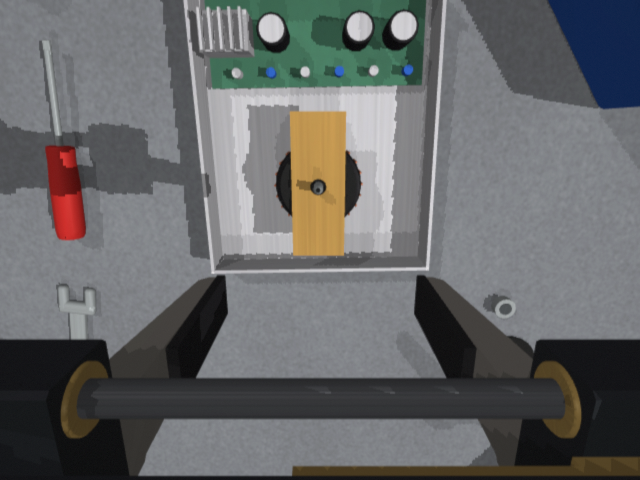

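View pics/side12.png

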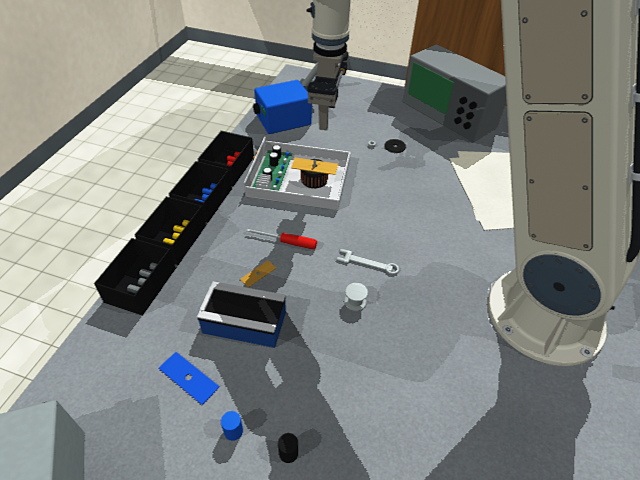

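The plate lies flat on the pad with its hole over the stud, at wrist pixel (318,187) and about 0.7 mm off the measured stud axis. The fingers are clear and the bench parts look undisturbed. Handing in.

```bash
python3 -c "
from h import *
job.sign_off()"
```

```text
the job is handed in; nothing more can be done
```

The clamp plate is threaded over the transformer's stud and lying flat on its rubber pad. I handed the job in at about 38 s of the 61 s allowed; no verdict is reported.

**What I did:**
- **Slide:** I pressed on the plate with closed fingertips, mostly at 8 to 9 N (5.8 to 8.7 N measured), and slid it 65 mm. About 40 mm overhung the tray's front edge.
- **Grip and carry:** I took it by the sides of the overhanging end at 50 N, lifted it and carried it over the stud.
- **Threading:** I corrected the aim by 0.6 mm after seeing the stud through the hole, then lowered it until it touched the pad at 4.5 N. I then released it and retreated upward.

**Last checks:**
- **Position:** The hole centre was about 0.7 mm from the measured stud axis.
- **Flatness:** I measured flatness just before release: about 0.02 rad of tilt, with the top surface at 53 mm. After release I only judged it from the pictures, and it looks flat in all three views.
- **Clearance:** The gripper is 21 cm above the bench with no contact force beyond sensor noise. The bench parts look unmoved in the side picture.

**Disagreements:**
- **Side camera:** It put the stud 3 to 4 mm further in y than the wrist camera did, and up to 7 mm at the stud's foot. I used the wrist camera, which the look through the hole confirmed.
- **Finger gap:** The gripper read a gap of 43.6 mm on the 46 mm plate, probably from the pads compressing. The plate did not slip.

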